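# Load the pass box of a sealed cabinet

### The arm

A 7-joint arm with a two-finger parallel gripper is mounted at the origin on the work surface. World frame = base frame: x ahead of the robot, y to its left, z up, the work surface at z = 0. Lengths are in mm, angles in rad, forces in N, time in s.
With the tool pointing down it reaches from about 350 to 900 mm from the base axis. Payload 8.1 kg.
Tool frame: the origin (TCP) lies midway between the tips of the shut fingers; the grasp point (between the pads) lies behind it (ctrl.tcp_to_grasp is the z of the grasp point in the tool frame, in mm); z points along the fingers, y is the direction in which the jaws open and shut (so a half turn about z gives the same grasp; the last joint's range is limited). The gripper opens to 92 mm and grips with 3 to 60 N. Pads are 19 mm wide; open, the fingers measure 130 mm over their backs; the gripper's body (75 mm by 190 mm) begins 47 mm behind the grasp point.
Start: joints at [-1.406, 0.434, 0.025, 1.573, -0.012, 1.134, -0.075], TCP at [165.409, 602.728, 226.742] pointing down, gripper open.
Joint ranges: [-2.62, 2.62], [-0.44, 2.09], [-1.27, 1.32], [0.08, 2.57], [-1.32, 4.46], [0.12, 2], [-2.74, 2.74]. Speed limits (rad/s): [2.22, 2.22, 3.01, 3.01, 3.14, 3.14, 3.14].

### API

Orientations are given as a unit quaternion [w, x, y, z].
In Python, from workcell import status, eyes, hand_in, ctrl gives the robot as it stands.
- The arm moves only by the tool carry_out, never from a script. Its arguments are lists of equal length, an entry for each row: "xyz": the shift along the tool's x, y, z in mm, a list of three; "twist": the turn about the tool's z in degrees; "claw": the gripper's target within -1 to 1 (shut at 1, half-way at 0, fully open at -1). In form: {"xyz": [[dx, dy, dz], ...], "twist": [twist, ...], "claw": [claw, ...]}. A call has 1 to 20 rows; each row is the pose to reach, as a shift and turn from the pose commanded when the call began, along the tool's axes at that moment; what a row does not reach only later rows make up. A row lasts 1/12 s, in which the tool goes at most 41.7 mm and 7.16 degrees, less where a joint would pass 70% of its speed; a pose out of reach is approached as far as the arm can. A call with a gripper value outside its range is refused whole. The fingers move at their own pace and stop on an object; the grip force is fixed at half the most. Time passes only in rows, so rows that repeat a pose let the fingers close. It gives the time, the measured TCP pose, the force and the opening at its end, in the units of the state.
- status.read_state(): the state, without advancing time (a new reading comes with each control period).
- eyes.grab_frame(name): name is "scene" or "top"; returns a dict with "image" (384x512x3 uint8, blue, green, red), "intrinsics" (3x3 intrinsics, pixels), "k1" (the pictures are not rectified: a ray, as slopes to the right and down, at radius r is drawn at 1 + k1 r^2 times it, then the intrinsics apply), "R" (3x3) and "t" (3): a world point X has camera coordinates R X + t. Camera axes: x right, y down, z forward; pixel columns grow to the right and rows downward; lengths in mm; the calibration is good to about 2 mm. A picture is of the moment at which its call begins. There is no depth.
- hand_in(): hands the job in, once; it reports no verdict.
The state is a dict: "time_s": time; "q": joint angles; "dq": joint speeds; "joint_torque": joint torques, N m; "tool_pos": TCP position; "tool_rot": TCP orientation; "wrist_force": force on the tool from outside, world axes, zero at the start; "torque": the same for the moment, N m; "grip_width": opening from 0.0 (shut) to 1.0 (fully open).
Only numpy, scipy, OpenCV 4.12 (cv2) and the standard library are available. Lean on these libraries where they do the work, as an engineer would, in place of code of your own. Each camera call takes 0.05 s, during which the arm holds its last target.

### The job

Load the tube carrier into the pass box. First press down on the bar of the inner gate to make sure by touch that the gate is fully down; only then raise the outer lid nearly upright, where it stays by itself, set the carrier upright on the floor of the box without dropping it, let go, and lower the lid until it is fully shut. Keep the gate down throughout and leave the other things on the bench where they are.

Things in the scene. Friction and masses are not known exactly. Their poses are not given: they have to be found in the camera images.
- chamber: Fixed white pass box, 186 (x) x 236 (y) x 110 mm (z) outside, open top under its lid; walls and floor 8 mm, inner space 170 x 220 x 102 mm deep. Origin: centre of its underside. -x side faces the robot (turned a little), lid hinge on +x side, inner gate on +y side (robot's left); past the gate a tunnel 98 mm high and, from 324 mm along +y, a cabinet 260 mm high, all one piece.
- chamber_floor (a point): Centre of the inner floor of the pass box, 8 mm above the bench; axes as the pass box.
- gate: Inner gate at the pass box's +y side: steel plate 150 (x) x 6 (y) x 100 mm (z) sliding straight up and down, along its top a black pull bar 120 (x) x 18 (y) x 14 mm (z). Origin: centre of the underside, 8 mm above the bench when fully down (shut). It starts 0 to 30 mm up and stays where left (friction 2.5 N, weight 1 N); pushed down it slides to a rigid stop. Guide posts 128 mm high stand 18 mm past the bar's ends.
- gate_bar_top (a point): Centre of the top face of the gate's bar, where to press: 122 mm above the bench when the gate is shut.
- lid (a joint): Angle of the outer lid in rad: 0 shut (as it starts), opening upward and away from the robot to a stop at 1.45. A stiff hinge holds it at any angle it is left at; it takes about 1 to 5 N at the handle to move.
- lid_hinge (a point): Centre of the lid's hinge line, at the top of the far (+x) wall, 110 mm above the bench. Axes as the pass box when shut (y along the hinge), turning with the lid. The lid is an aluminium plate 192 x 236 x 8 mm; its underside passes through this line and reaches from it towards -x.
- lid_handle (a point): Middle of the lid's handle: a round steel bar 10 mm thick, 100 mm long, parallel to the hinge (y), on two end posts. In the lid's axes it is 168 mm from the hinge towards -x and 50 mm above it, 37 mm clear between bar and lid's face; the lid's free edge is 24 mm further out. The bar can turn between gripper pads.
- carrier: Tube carrier, loose, on the bench to the robot's right: grey block 110 (x) x 60 (y) x 45 mm (z), two rows of white tube caps (to 54 mm high), and over its middle a carrying bar 70 mm long (x), 12 mm thick (y), from 70 to 95 mm above its underside, on two posts. Origin: centre of its underside, z up. 0.2 to 0.35 kg.
- tipbox_a: Bystander, loose, leave it alone: closed pipette-tip box, 124 x 84 x 68 mm, to the robot's right. Origin at the centre of its underside.
- tipbox_b: Bystander, loose, leave it alone: a second closed tip box, same shape, further back. Origin at the centre of its underside.
- pump_bottle: Bystander, loose, leave it alone: round pump bottle, 70 mm across, 180 mm tall, at the back. Origin at the centre of its underside.
- reagent_a: Bystander, loose, leave it alone: round capped bottle, 66 mm across, 160 mm tall, at the back. Origin at the centre of its underside.
- reagent_b: Bystander, loose, leave it alone: round capped bottle, 60 mm across, 140 mm tall, at the back. Origin at the centre of its underside.
- jar: Bystander, loose, leave it alone: low round jar, 64 mm across, 75 mm tall, nearer the robot than the tube carrier. Origin at the centre of its underside.
Not all that is in view belongs to the job. Leave any pink or yellow look-alike of the carrier alone.

How it is judged (in metres and radians):
On the way, in this order (a step that is already met when the one before it is completed fails the run):
1. the gripper's fingers press on the gate's bar (2 N or more) with the gate fully down (within 4 mm), the lid still shut (contact force between the fingers and gate above 2 N and height (world z) of gate below 0.012 m and value of joint lid below 0.1 rad), for 0.1 s.
2. the lid has been raised past 1.1 rad with the gate still down (value of joint lid above 1.1 rad and height (world z) of gate below 0.012 m), for 0.2 s.
3. the carrier stands upright on the floor inside the pass box, released, with the lid standing open by itself (above 0.8 rad) (x of carrier in the frame of chamber between -0.085 and 0.085 m and y of carrier in the frame of chamber between -0.11 and 0.11 m and z of carrier in the frame of chamber below 0.014 m and angle between carrier's own z axis and vertical below 0.1 rad and contact force between the fingers and carrier below 0.05 N and value of joint lid above 0.8 rad), for 0.2 s.
At the end, for the whole second after the job is handed in: The tube carrier stands upright (within 0.1 rad) and at rest on the floor inside the pass box, released; the gate is down within 4 mm and the lid is shut within 0.04 rad (x of carrier in the frame of chamber between -0.085 and 0.085 m and y of carrier in the frame of chamber between -0.11 and 0.11 m and z of carrier in the frame of chamber below 0.014 m and angle between carrier's own z axis and vertical below 0.1 rad and contact force between the fingers and carrier below 0.05 N and height (world z) of gate below 0.012 m and value of joint lid below 0.04 rad and linear speed of carrier below 0.02 m/s); the robot touches nothing.
It fails at once if the lid is raised (more than 0.1 rad) while the gate is more than 5 mm up (value of joint lid above 0.1 rad and height (world z) of gate above 0.013 m).
It fails at once if the carrier is dropped (falls free at over 0.6 m/s, about 18 mm of fall) (contact force between the fingers and carrier below 0.05 N and linear speed of carrier above 0.6 m/s).
It fails at once if another thing on the bench is moved more than 40 mm (distance of any of tipbox_a, tipbox_b, pump_bottle, reagent_a, reagent_b, jar from where it was at the start of the episode above 0.04 m).
It also fails if it takes over 72 s, if anything falls off the work surface, if the arm or the gripper's body presses on something with over 40 N, if the wrist force passes 120 N, or if a joint passes its speed limit or range.

## Working session

There is one attempt and no reset: what is moved stays moved. The work goes in short steps, Python scripts to look and compute and a tool call to move; the robot and the scene stay as the last step left them, time stands still between calls to the robot, and variables do not carry over. Pictures are saved under pics/ and viewed, and the job is handed in when it is done.

Besides the shell and the picture viewer there is one more tool, called after "Call:" as name(argument=value, ...) on one line, values as JSON. carry_out: Moves the arm, as the interface text tells. Its arguments: {"type":"object","properties":{"xyz":{"type":"array"},"twist":{"type":"array"},"claw":{"type":"array"}},"required":["xyz","twist","claw"]}

```bash
ls; mkdir -p pics; python3 - <<'E'
from workcell import status, eyes, ctrl
import cv2
s=status.read_state(); print(s)
print(ctrl.tcp_to_grasp, [a for a in dir(ctrl) if a[0]!='_'])
for n in("scene","top"):
    f=eyes.grab_frame(n); cv2.imwrite(f"pics/{n}0.png",f["image"])
    print(n,f["intrinsics"],f["k1"],f["R"],f["t"])
E
```

```text
pics
{'time_s': 0.0, 'q': array([-1.40562368,  0.4352204 ,  0.02498166,  1.57411792, -0.01162772,
        1.13399469, -0.07507524]), 'dq': array([ 1.32723656e-04,  5.89721441e-05, -1.94235732e-04,  1.37748894e-03,
        6.86647807e-04,  4.86487687e-04,  4.03778973e-04]), 'joint_torque': array([-4.37299659e-04, -6.67855883e+01,  9.84691344e-01, -3.14462113e+01,
       -6.05934416e-02,  4.30061657e-02,  1.82986332e-04]), 'tool_pos': array([165.27886927, 602.20758428, 225.93861906]), 'tool_rot': array([-4.51325506e-05,  1.33518798e-01,  9.91045960e-01, -7.96252545e-04]), 'wrist_force': array([-0.15875776,  0.00782543, -0.89300263]), 'torque': array([ 0.02207188, -0.00182797,  0.00084287]), 'grip_width': 1.005290974045541}
-18.8 ['IKError', 'tcp_to_grasp']
scene [[416.26538884   0.         254.98049843]
 [  0.         416.26538884 192.41734827]
 [  0.           0.           1.        ]] -0.09020818407154299 [[ 0.44447621  0.89568286  0.01389651]
 [ 0.68297909 -0.32880386 -0.65224811]
 [-0.57963822  0.29939979 -0.75787815]] [-143.1469403  -326.91444601 1597.68897428]
top [[422.83946466   0.         257.32963564]
 [  0.         422.83946466 192.01244325]
 [  0.           0.           1.        ]] -0.15219443489785534 [[ 0.01105841 -0.99993817 -0.0011655 ]
 [-0.99745712 -0.01094889 -0.07042311]
 [ 0.07040599  0.0019413  -0.99751653]] [-124.23420477  552.07791879 1261.97111613]
```

View pics/scene0.png

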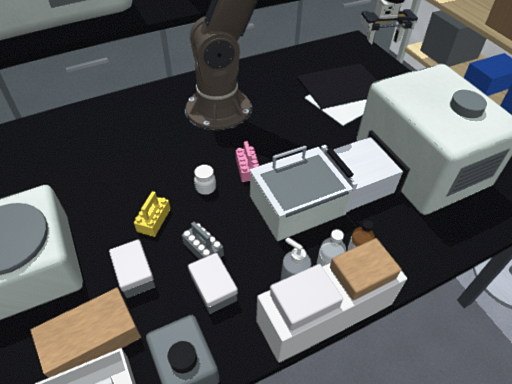

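View pics/top0.png

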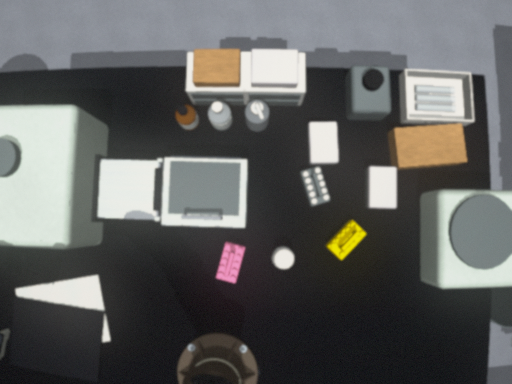

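```bash
cat > h.py <<'E'
import numpy as np, cv2
from workcell import status, eyes
def ray(f,px):
    K=f["intrinsics"];u=(px[0]-K[0,2])/K[0,0];v=(px[1]-K[1,2])/K[1,1]
    rd=np.hypot(u,v);r=rd
    for _ in range(30): r=rd/(1+f["k1"]*r*r)
    s=r/rd if rd>0 else 1
    d=f["R"].T@np.array([u*s,v*s,1]);c=-f["R"].T@f["t"]
    return c,d
def plane(f,px,z):
    c,d=ray(f,px);return c+d*(z-c[2])/d[2]
def proj(f,X):
    X=np.atleast_2d(X);p=(f["R"]@X.T).T+f["t"];u=p[:,0]/p[:,2];v=p[:,1]/p[:,2]
    g=1+f["k1"]*(u*u+v*v);K=f["intrinsics"]
    return np.c_[K[0,0]*u*g+K[0,2],K[1,1]*v*g+K[1,2]]
def crop(f,x0,y0,x1,y1,k,name):
    cv2.imwrite(name,cv2.resize(f["image"][y0:y1,x0:x1],None,fx=k,fy=k,interpolation=cv2.INTER_CUBIC))
E
python3 - <<'E'
from h import *
a=cv2.imread('pics/top0.png');b=cv2.imread('pics/scene0.png')
def c(i,x0,y0,x1,y1,k,n): cv2.imwrite(n,cv2.resize(i[y0:y1,x0:x1],None,fx=k,fy=k,interpolation=cv2.INTER_CUBIC))
c(a,90,145,260,240,4.5,'pics/t_box.png'); c(a,270,110,410,275,3.6,'pics/t_car.png'); c(b,230,130,410,245,4.4,'pics/s_box.png'); c(b,170,190,260,280,6,'pics/s_car.png')
E
```

```text
(no output)
```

View pics/t_box.png

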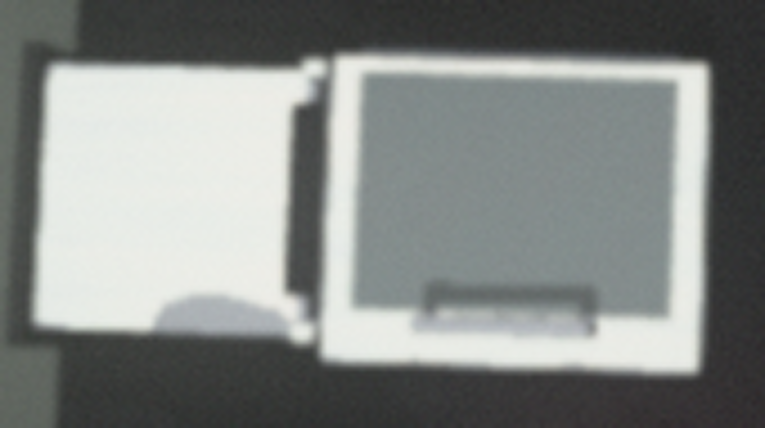

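View pics/t_car.png

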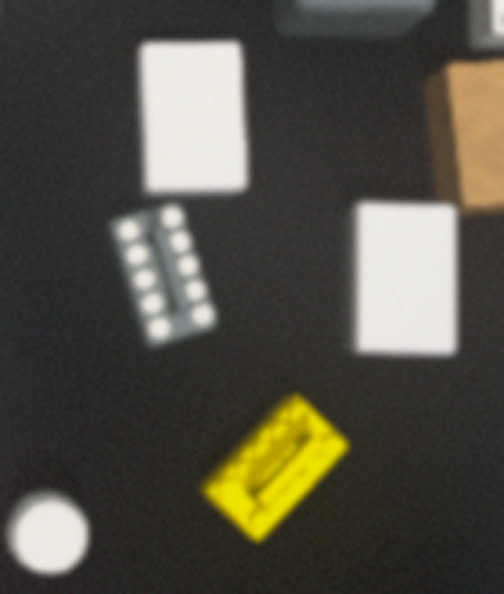

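View pics/s_box.png

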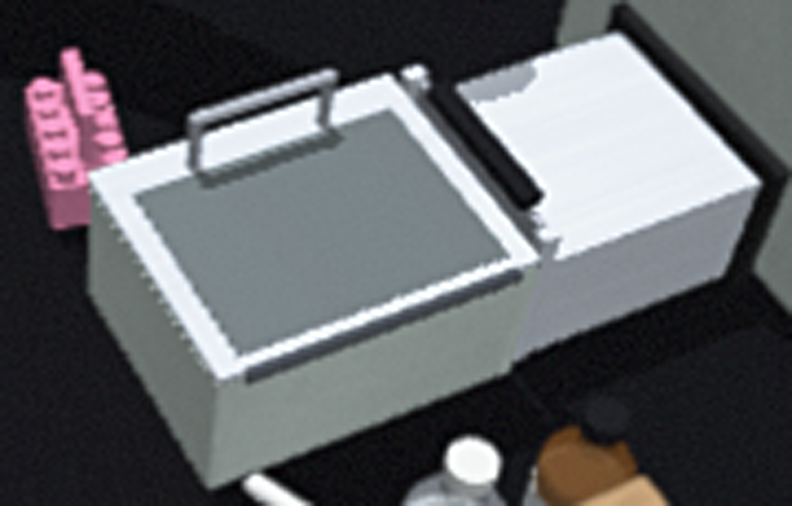

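View pics/s_car.png

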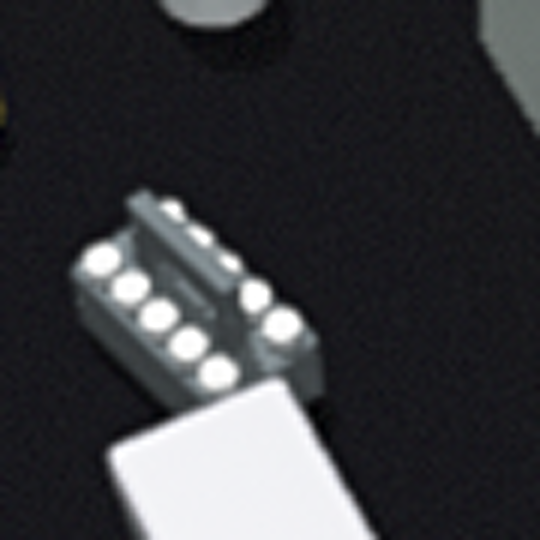

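```bash
cat > m.py <<'E'
from h import *
ft=eyes.grab_frame("top");fs=eyes.grab_frame("scene")
T=lambda x0,y0,k,P:np.array([[x0+(u+.5)/k-.5,y0+(v+.5)/k-.5] for u,v in P])
def refine(f,box,lo):  # bright contour corners
    pass
c=T(90,145,4.5,[(335,55),(710,62),(700,374),(320,360)])
P=np.array([plane(ft,p,118) for p in c])[:,:2];print("lid corners",P.round(1).tolist())
print("len",[np.linalg.norm(P[i]-P[(i+1)%4]).round(1) for i in range(4)])
for i,j in((1,0),(2,3),(2,1),(3,0)):
    d=P[j]-P[i];print(np.degrees(np.arctan2(d[1],d[0])).round(2))
L=T(270,110,3.6,[(128,231),(137,255),(145,279),(152,303),(159,328)]);R=T(270,110,3.6,[(172,216),(180,241),(188,266),(196,290),(204,315)])
A=np.array([plane(ft,p,54) for p in L])[:,:2];B=np.array([plane(ft,p,54) for p in R])[:,:2]
print("caps",A.round(1).tolist(),B.round(1).tolist());ctr=(A.mean(0)+B.mean(0))/2
for Q in(A,B):
    d=Q[0]-Q[-1];print("car yaw",np.degrees(np.arctan2(d[1],d[0])).round(2))
print("ctr",ctr, np.linalg.norm(A.mean(0)-B.mean(0)))
# from scene
S=T(170,190,6,[(104,259),(130,287),(157,316),(187,345),(217,373),(170,212),(202,237),(228,262),(255,295),(281,324)])
Q=np.array([plane(fs,p,54) for p in S])[:,:2];print("scene caps",Q.round(1).tolist(),Q.mean(0))
# scene lid corners z=118, and handle ends
C=T(230,130,4.4,[(92,175),(388,75),(540,260),(225,378)])
print("scene lid (−x−y, −x+y, +x+y, +x-y)",[plane(fs,p,118)[:2].round(1).tolist() for p in C])
# handle: scene bar ends
H=T(230,130,4.4,[(193,116),(334,74)]);print("handle s",[plane(fs,p,160)[:2].round(1).tolist() for p in H])
Ht=T(90,145,4.5,[(416,325),(594,325)]);print("handle t",[plane(ft,p,160)[:2].round(1).tolist() for p in Ht])
# gate bar: top view right/left edges , scene
G=T(230,130,4.4,[(430,85),(458,82),(541,193),(527,208)])
for z in(122,137,152): print("bar s",z,[plane(fs,p,z)[:2].round(1).tolist() for p in G])
G=T(90,145,4.5,[(295,104),(326,104),(286,293),(318,293)])
for z in(122,137,152): print("bar t",z,[plane(ft,p,z)[:2].round(1).tolist() for p in G])
E
python3 m.py
```

```text
lid corners [[643.6, 147.5], [641.0, -89.3], [446.4, -85.6], [451.7, 151.8]]
len [np.float64(236.8), np.float64(194.6), np.float64(237.5), np.float64(192.0)]
89.37
88.72
-1.09
-1.3
caps [[606.6, -259.5], [586.9, -266.9], [567.1, -273.6], [547.4, -279.4], [526.9, -285.2]] [[619.5, -295.9], [598.9, -302.5], [578.3, -309.1], [558.5, -315.7], [538.0, -322.4]]
car yaw 17.9
car yaw 17.99
ctr [ 572.81793968 -291.00913187] 38.04199681946784
scene caps [[540.0, -319.3], [559.8, -314.0], [580.0, -308.6], [600.5, -302.2], [620.1, -295.6], [528.1, -282.0], [548.0, -273.8], [566.3, -268.3], [588.7, -264.2], [608.4, -259.7]] [ 573.96657113 -288.75936737]
scene lid (−x−y, −x+y, +x+y, +x-y) [[453.2, -81.5], [455.4, 149.9], [646.3, 146.3], [641.5, -83.5]]
handle s [[469.8, -16.2], [475.0, 88.4]]
handle t [[474.1, 84.1], [475.5, -23.1]]
bar s 122 [[480.2, 168.5], [486.1, 188.1], [600.1, 178.7], [607.3, 162.3]]
bar s 137 [[492.7, 157.8], [498.5, 177.1], [610.6, 167.8], [617.7, 151.7]]
bar s 152 [[505.2, 147.1], [510.9, 166.0], [621.1, 157.0], [628.0, 141.1]]
bar t 122 [[611.8, 171.2], [612.0, 151.4], [493.1, 173.5], [493.4, 153.1]]
bar t 137 [[609.9, 167.4], [610.1, 147.9], [492.8, 169.7], [493.0, 149.7]]
bar t 152 [[608.0, 163.7], [608.2, 144.4], [492.4, 165.9], [492.6, 146.2]]
```

Candidates for the carrier: a grey block with white caps at top (316,186) / scene (203,240), a pink one at top (230,262) / scene (247,162), and a yellow one at top (347,240) / scene (153,213). By the description it is the grey one. The close crop shows the grey block, its white caps and its bar. The yaw is about 18°.

The box is at about (550, 32) with a yaw of about -1°. The gate bar is at about (552, 161) and is probably partly raised.

```bash
cat > go.py <<'E'
import sys
from h import *
from scipy.spatial.transform import Rotation as Ro
def st(): 
    s=status.read_state();q=s["tool_rot"];R=Ro.from_quat([q[1],q[2],q[3],q[0]]).as_matrix();return s,R
def plan(*wps):
    s,R=st();p=s["tool_pos"];yaw=np.degrees(np.arctan2(R[1,1],R[0,1]))
    print("t",round(s["time_s"],2),"pos",p.round(1),"yawY",round(yaw,1),"F",s["wrist_force"].round(1),"grip",round(s["grip_width"],3),"q",s["q"].round(2))
    for w in wps:
        d=R.T@(np.array(w[:3])-p);tw=-(w[3]-yaw);tw=(tw+180)%360-180
        print(w,"->",d.round(1),"tw",round(tw,1),"rows",round(np.linalg.norm(d)/41.7,1))
if __name__=="__main__": plan(*eval(sys.argv[1]))
E
python3 go.py "[(350,250,260,-1),(552.5,161,210,-1)]"
```

```text
t 0.2 pos [165.3 602.4 226.2] yawY 74.7 F [ 0.3 -0.2 -0.3] grip 1.002 q [-1.41  0.43  0.02  1.57 -0.01  1.13 -0.08]
(350, 250, 260, -1) -> [-271.4 -291.   -33.5] tw 75.7 rows 9.6
(552.5, 161, 210, -1) -> [-490.2 -323.2   16.6] tw 75.7 rows 14.1
```

Call:
carry_out(xyz=[[-271,-291,-33],[-271,-291,-33],[-271,-291,-33],[-271,-291,-33],[-271,-291,-33],[-271,-291,-33],[-271,-291,-33],[-271,-291,-33],[-271,-291,-33],[-271,-291,-33],[-271,-291,-33],[-271,-291,-33],[-300,-296,-28],[-340,-303,-18],[-380,-308,-8],[-420,-314,0],[-460,-319,8],[-490,-323,16],[-490,-323,16],[-490,-323,16]], twist=[0,0,5,12,19,26,33,40,47,54,61,68,75.7,75.7,75.7,75.7,75.7,75.7,75.7,75.7], claw=[1,1,1,1,1,1,1,1,1,1,1,1,1,1,1,1,1,1,1,1])

```text
time_s: 1.87
tool_pos: [553.2, 159.9, 209.7]
tool_rot: [0.0, 0.715, 0.7, -0.001]
wrist_force: [-0.8, 0.2, -1.3]
grip_width: 0.006
```

```bash
python3 go.py "[(552.5,161,160,-1),(552.5,161,122,-1)]"; python3 -c "
from h import *
f=eyes.grab_frame('top');crop(f,90,145,260,240,4.5,'pics/t1.png');f=eyes.grab_frame('scene');crop(f,230,30,430,245,2.7,'pics/s1.png')"
```

```text
t 1.87 pos [553.2 159.9 209.7] yawY -1.2 F [-0.8  0.2 -1.3] grip 0.006 q [-0.72  0.39  0.47  1.75 -0.2   1.06 -0.2 ]
(552.5, 161, 160, -1) -> [ 1.1 -0.7 49.7] tw -0.2 rows 1.2
(552.5, 161, 122, -1) -> [ 1.2 -0.6 87.7] tw -0.2 rows 2.1
```

View pics/t1.png

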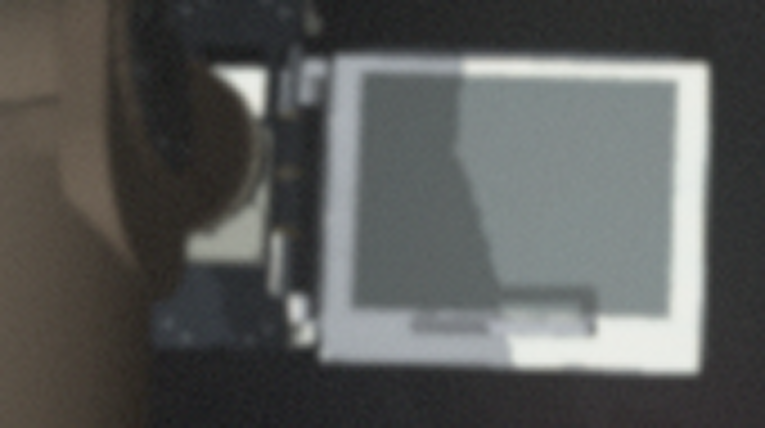

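View pics/s1.png

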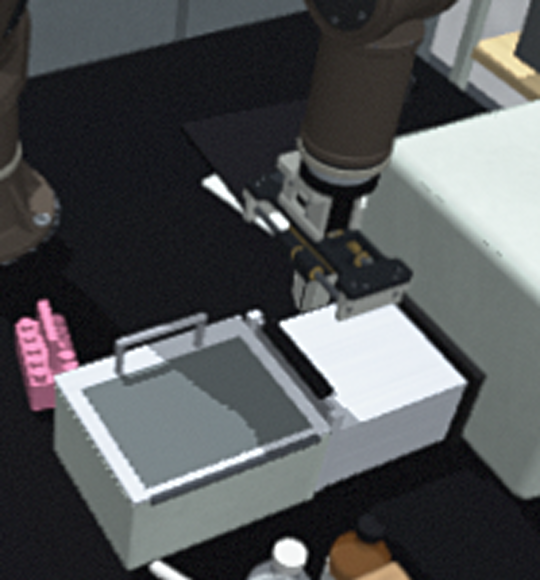

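Call:
carry_out(xyz=[[1,-1,25],[1,-1,45],[1,-1,52],[1,-1,56],[1,-1,60],[1,-1,64],[1,-1,68],[1,-1,72],[1,-1,76],[1,-1,79],[1,-1,82],[1,-1,84],[1,-1,84]], twist=[0,0,0,0,0,0,0,0,0,0,0,0,0], claw=[1,1,1,1,1,1,1,1,1,1,1,1,1])

```text
time_s: 3.05
tool_pos: [551.3, 162.4, 126.3]
tool_rot: [-0.0, 0.714, 0.701, -0.0]
wrist_force: [-0.2, -0.0, 0.1]
grip_width: 0.003
```

Call:
carry_out(xyz=[[0,0,1.5],[0,0,3],[0,0,4.5],[0,0,5.5],[0,0,6.5],[0,0,6.5],[0,0,6.5]], twist=[0,0,0,0,0,0,0], claw=[1,1,1,1,1,1,1])

```text
time_s: 3.63
tool_pos: [551.5, 162.4, 122.1]
tool_rot: [-0.0, 0.714, 0.7, 0.001]
wrist_force: [-7.9, -1.3, 23.4]
grip_width: 0.004
```

```bash
python3 go.py "[(552.5,161,160,-1)]"; python3 -c "
from h import *
f=eyes.grab_frame('scene');crop(f,280,80,430,230,4,'pics/s2.png')"
```

```text
t 3.63 pos [551.5 162.4 122.1] yawY -1.1 F [-7.9 -1.3 23.4] grip 0.004 q [-0.68  0.48  0.43  1.85 -0.26  0.87 -0.15]
(552.5, 161, 160, -1) -> [ -1.4   1.  -37.9] tw -0.1 rows 0.9
```

View pics/s2.png

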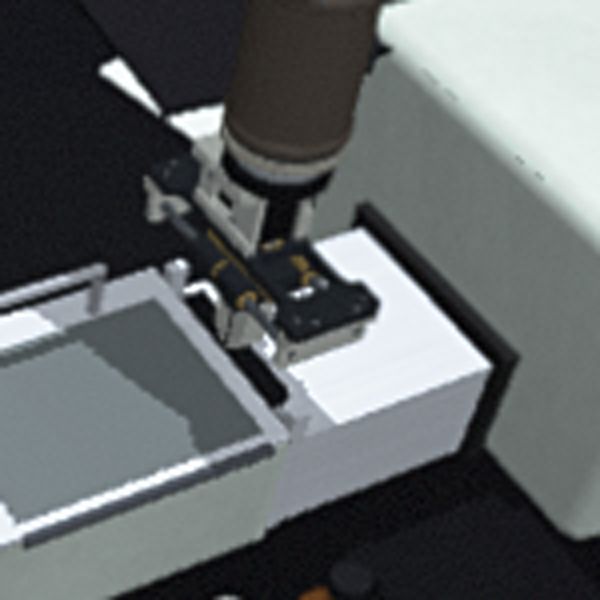

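```bash
python3 go.py "[(551.5,162,200,-1),(475,33,200,-1),(475,33,141,-1)]"
```

```text
t 3.68 pos [551.5 162.5 122.1] yawY -1.1 F [-7.6 -2.1 23.4] grip 0.005 q [-0.68  0.48  0.43  1.85 -0.26  0.87 -0.15]
(551.5, 162, 200, -1) -> [ -0.4   0.1 -77.9] tw -0.1 rows 1.9
(475, 33, 200, -1) -> [-130.8  -74.   -78.1] tw -0.1 rows 4.1
(475, 33, 141, -1) -> [-130.9  -74.1  -19.1] tw -0.1 rows 3.6
```

Call:
carry_out(xyz=[[0,0,-30],[0,0,-60],[0,0,-80],[-35,-20,-80],[-70,-40,-80],[-105,-60,-80],[-130,-74,-80],[-130,-74,-80],[-130,-74,-80]], twist=[0,0,0,0,0,0,0,0,0], claw=[1,1,1,0,-0.2,-0.2,-0.2,-0.2,-0.2])

```text
time_s: 4.43
tool_pos: [474.4, 32.6, 200.5]
tool_rot: [-0.0, 0.715, 0.7, 0.0]
wrist_force: [0.8, 0.2, -0.2]
grip_width: 0.395
```

```bash
python3 go.py "[(475,33,141,-1)]"; python3 -c "
from h import *
f=eyes.grab_frame('scene');crop(f,200,40,400,240,3,'pics/s3.png')"
```

```text
t 4.43 pos [474.4  32.6 200.5] yawY -1.2 F [ 0.8  0.2 -0.2] grip 0.395 q [-0.61  0.23  0.52  1.99 -0.14  0.96 -0.04]
(475, 33, 141, -1) -> [ 0.4  0.5 59.5] tw -0.2 rows 1.4
```

View pics/s3.png

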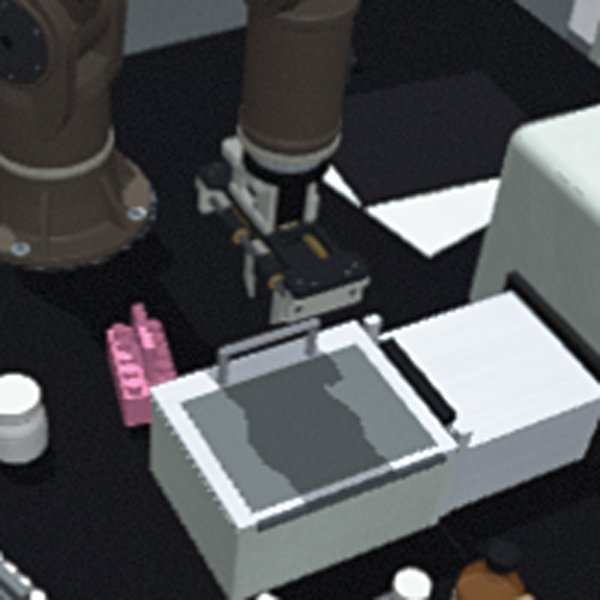

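Call:
carry_out(xyz=[[0,0,20],[0,0,35],[0,0,48],[0,0,58],[0,0,59],[0,0,59],[0,0,59],[0,0,59],[0,0,59],[0,0,59]], twist=[0,0,0,0,0,0,0,0,0,0], claw=[-0.2,-0.2,-0.2,-0.2,0.2,1,1,1,1,1])

```text
time_s: 5.32
tool_pos: [475.5, 34.0, 141.7]
tool_rot: [0.0, 0.714, 0.701, 0.001]
wrist_force: [0.3, -0.5, -0.1]
grip_width: 0.212
```

```bash
python3 - <<'E'
from go import *
plan()
s,R=st();p=s["tool_pos"];a0=np.array([p[0],p[2]+18.8]);print("grasp xz",a0)
import numpy as np
r=np.hypot(168,50);phi=np.arctan2(50,168)
c=-1.0
for th in np.arange(.1,1.46,.1).tolist()+[1.42,1.45]:
    dx=r*(np.cos(phi)-np.cos(phi+th));dz=r*(np.sin(phi+th)-np.sin(phi))
    print(round(th,2),"tool y",round(dx,1),"tool z",round(-dz,1))
E
```

```text
t 5.32 pos [475.5  34.  141.7] yawY -1.0 F [ 0.3 -0.5 -0.1] grip 0.212 q [-0.57  0.31  0.49  2.06 -0.2   0.81  0.02]
grasp xz [475.46959134 160.54514373]
0.1 tool y 5.8 tool z -16.5
0.2 tool y 13.3 tool z -32.4
0.3 tool y 22.3 tool z -47.4
0.4 tool y 32.7 tool z -61.5
0.5 tool y 44.5 tool z -74.4
0.6 tool y 57.6 tool z -86.1
0.7 tool y 71.7 tool z -96.5
0.8 tool y 86.8 tool z -105.4
0.9 tool y 102.7 tool z -112.7
1.0 tool y 119.3 tool z -118.4
1.1 tool y 136.4 tool z -122.4
1.2 tool y 153.7 tool z -124.7
1.3 tool y 171.2 tool z -125.3
1.4 tool y 188.7 tool z -124.1
1.42 tool y 192.2 tool z -123.6
1.45 tool y 197.4 tool z -122.8
```

Call:
carry_out(xyz=[[0,0,0],[0,0,0],[0,0,0],[0,1.5,-4],[0,3.5,-10],[0,5.8,-16.5],[0,9.5,-24],[0,13.3,-32.4],[0,18,-40],[0,22.3,-47.4],[0,22.3,-47.4]], twist=[0,0,0,0,0,0,0,0,0,0,0], claw=[1,1,1,1,1,1,1,1,1,1,1])

```text
time_s: 6.23
tool_pos: [496.7, 33.6, 190.1]
tool_rot: [-0.001, 0.714, 0.701, -0.001]
wrist_force: [-11.5, 1.3, 7.7]
grip_width: 0.1
```

```bash
python3 go.py "[]"; python3 -c "
from h import *
f=eyes.grab_frame('scene');crop(f,200,40,400,240,3,'pics/s4.png')"
```

```text
t 6.23 pos [496.7  33.6 190.1] yawY -1.0 F [-11.5   1.3   7.7] grip 0.1 q [-0.58  0.28  0.51  1.95 -0.17  0.95 -0.01]
```

View pics/s4.png

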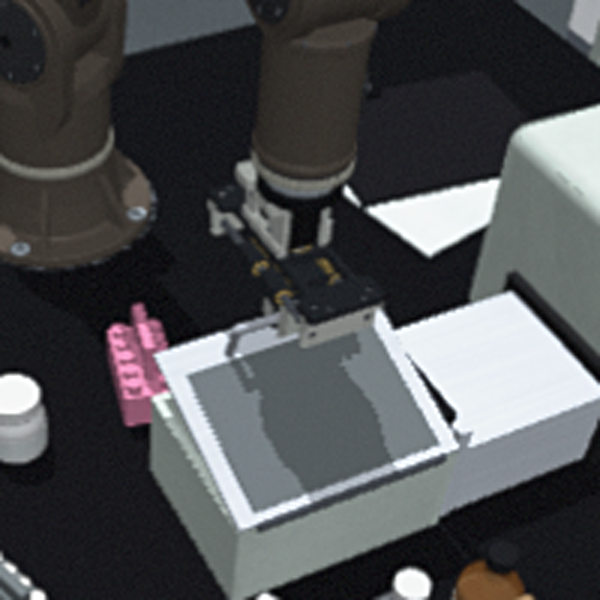

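Call:
carry_out(xyz=[[0,4,-7],[0,9,-14],[0,15,-21],[0,21,-27],[0,27,-33],[0,34,-39],[0,41,-44],[0,48,-49],[0,56,-54],[0,63,-58],[0,71,-62],[0,79,-65],[0,79,-65]], twist=[0,0,0,0,0,0,0,0,0,0,0,0,0], claw=[1,1,1,1,1,1,1,1,1,1,1,1,1])

```text
time_s: 7.37
tool_pos: [578.8, 31.8, 256.5]
tool_rot: [0.001, 0.714, 0.701, 0.001]
wrist_force: [-4.8, 0.6, 11.4]
grip_width: 0.102
```

```bash
python3 go.py "[]"; python3 -c "
from h import *
f=eyes.grab_frame('scene');crop(f,200,40,400,240,3,'pics/s5.png')"
```

```text
t 7.37 pos [578.8  31.8 256.5] yawY -1.1 F [-4.8  0.6 11.4] grip 0.102 q [-0.53  0.35  0.53  1.68 -0.19  1.16  0.03]
```

View pics/s5.png

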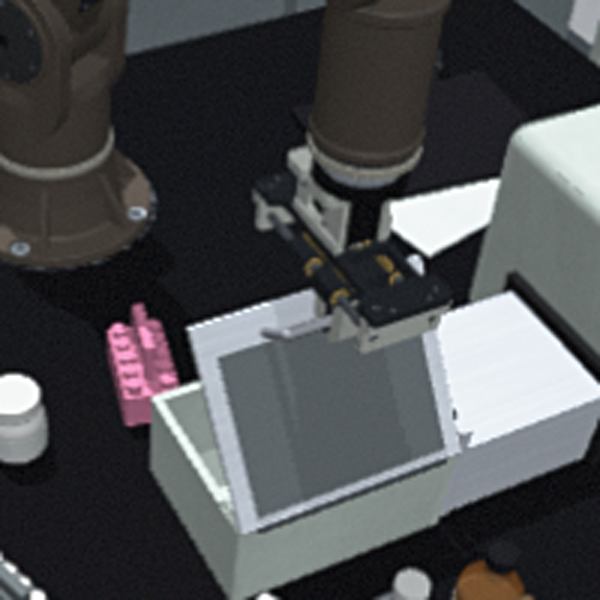

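Call:
carry_out(xyz=[[0,8,-2],[0,17,-4],[0,25,-6],[0,34,-8],[0,42,-9.5],[0,51,-10.5],[0,60,-11],[0,68,-11],[0,77,-10.5],[0,85,-10],[0,88,-9.5],[0,88,-9.5]], twist=[0,0,0,0,0,0,0,0,0,0,0,0], claw=[1,1,1,1,1,1,1,1,1,1,1,1])

```text
time_s: 8.42
tool_pos: [666.9, 30.2, 264.5]
tool_rot: [0.002, 0.714, 0.701, 0.001]
wrist_force: [1.9, -0.1, 2.3]
grip_width: 0.097
```

```bash
python3 go.py "[]"; python3 -c "
from h import *
f=eyes.grab_frame('scene');crop(f,200,40,400,240,3,'pics/s6.png')"
```

```text
t 8.42 pos [666.9  30.2 264.5] yawY -1.0 F [ 1.9 -0.1  2.3] grip 0.097 q [-0.45  0.51  0.52  1.44 -0.26  1.26  0.07]
```

View pics/s6.png

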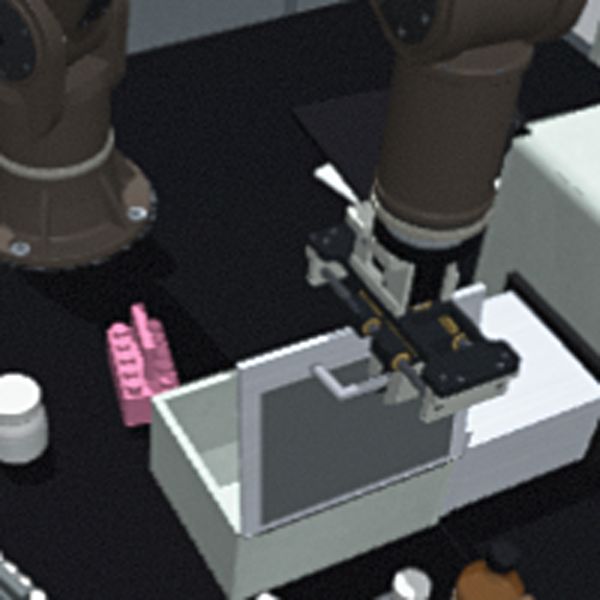

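Call:
carry_out(xyz=[[0,3,0.5],[0,6,1],[0,6,1],[0,6,1],[0,6,1],[0,6,1],[0,6,-8],[0,6,-25],[0,6,-45],[0,6,-65],[0,6,-80]], twist=[0,0,0,0,0,0,0,0,0,0,0], claw=[1,1,1,0.6,0.6,0.6,0.6,0.6,0.6,0.6,0.6])

```text
time_s: 9.38
tool_pos: [670.7, 30.2, 345.5]
tool_rot: [0.001, 0.714, 0.701, 0.001]
wrist_force: [0.5, -0.3, -1.2]
grip_width: 0.201
```

```bash
python3 go.py "[(500,-150,300,-72),(559,-295,200,-72),(559,-295,100,-72)]"; python3 -c "
from h import *
f=eyes.grab_frame('scene');crop(f,200,40,400,240,3,'pics/s7.png')"
```

```text
t 9.38 pos [670.7  30.2 345.5] yawY -1.1 F [ 0.5 -0.3 -1.2] grip 0.201 q [-0.44  0.48  0.54  1.28 -0.24  1.44  0.05]
(500, -150, 300, -72) -> [-183.3 -167.4   45.2] tw 70.9 rows 6.1
(559, -295, 200, -72) -> [-327.2 -105.9  145.3] tw 70.9 rows 9.0
(559, -295, 100, -72) -> [-327.2 -106.1  245.3] tw 70.9 rows 10.1
```

View pics/s7.png

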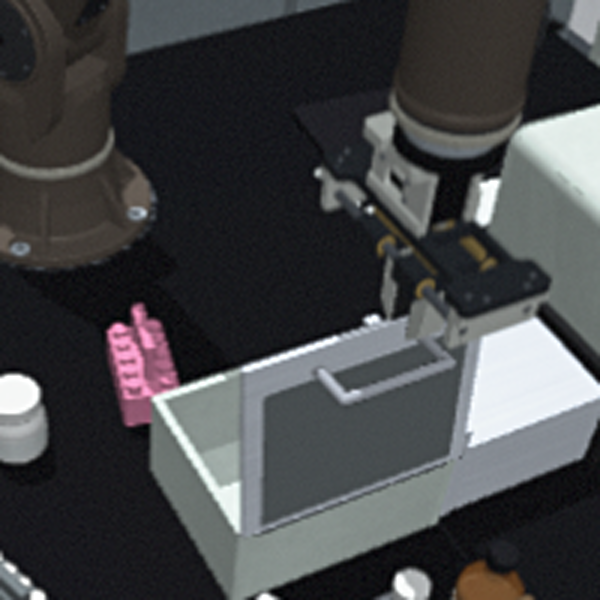

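```bash
python3 go.py "[(573.4,-290,340,-72),(573.4,-290,180,-72)]"
```

```text
t 9.43 pos [671.6  30.1 348.4] yawY -1.1 F [ 0.1 -0.4  1.8] grip 0.2 q [-0.44  0.48  0.54  1.28 -0.24  1.44  0.05]
(573.4, -290, 340, -72) -> [-321.8  -92.4    7.7] tw 70.9 rows 8.0
(573.4, -290, 180, -72) -> [-321.9  -93.2  167.7] tw 70.9 rows 9.0
```

Call:
carry_out(xyz=[[-20,-6,2],[-50,-14,2],[-85,-24,2],[-125,-36,2],[-165,-47,2],[-205,-59,2],[-245,-70,8],[-280,-80,30],[-305,-88,60],[-322,-93,95],[-322,-93,130],[-322,-93,160],[-322,-93,168],[-322,-93,168]], twist=[5,11,17,24,31,38,45,52,59,66,71,71,71,71], claw=[0,0,0,0,0,0,0,0,0,0,0,0,0,0])

```text
time_s: 10.6
tool_pos: [570.6, -288.8, 173.2]
tool_rot: [-0.001, 0.988, 0.157, -0.002]
wrist_force: [1.8, -0.1, 0.3]
grip_width: 0.501
```

```bash
python3 go.py "[(573.4,-290,100,-72),(573.4,-290,64,-72)]"; python3 -c "
from h import *
f=eyes.grab_frame('scene');crop(f,110,130,290,310,3.3,'pics/s8.png')
f=eyes.grab_frame('top');crop(f,80,100,380,250,2.6,'pics/t8.png')"
```

```text
t 10.6 pos [ 570.6 -288.8  173.2] yawY -72.0 F [ 1.8 -0.1  0.3] grip 0.501 q [-0.12  0.61  0.81  1.64 -0.48  1.11 -0.44]
(573.4, -290, 100, -72) -> [ 2.5  2.2 73.2] tw 0.0 rows 1.8
(573.4, -290, 64, -72) -> [  2.6   2.3 109.2] tw 0.0 rows 2.6
```

View pics/s8.png

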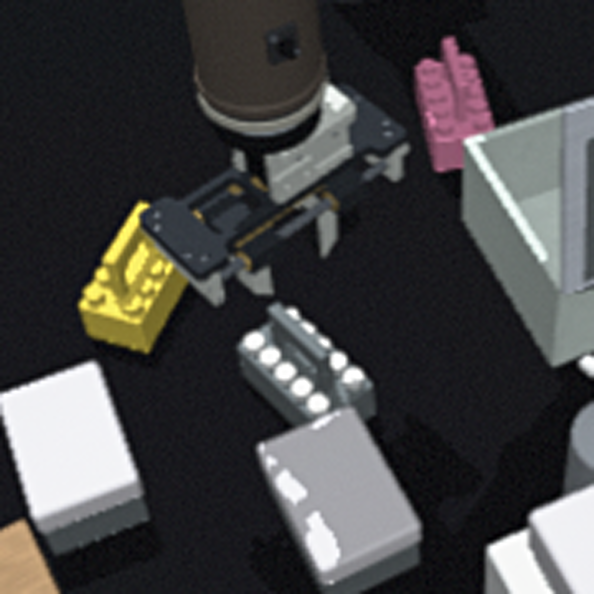

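View pics/t8.png

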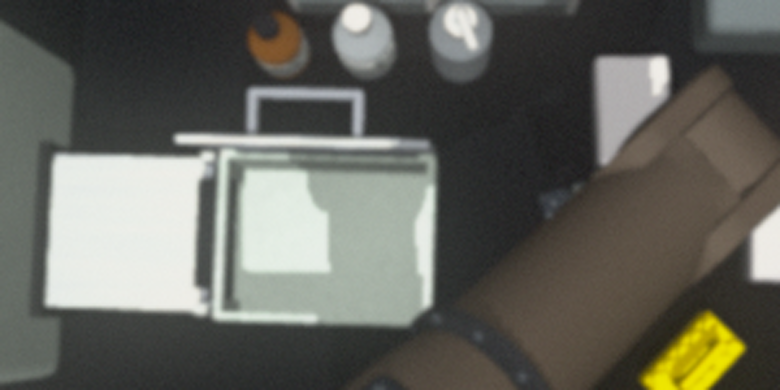

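```bash
python3 go.py "[(573.4,-290,100,-72),(573.4,-290,64,-72)]"
```

```text
t 10.7 pos [ 572.3 -290.2  176.7] yawY -72.0 F [0.3 0.4 0.8] grip 0.497 q [-0.12  0.6   0.81  1.64 -0.48  1.11 -0.44]
(573.4, -290, 100, -72) -> [ 1.   0.  76.7] tw 0.0 rows 1.8
(573.4, -290, 64, -72) -> [  1.   -0.  112.7] tw 0.0 rows 2.7
```

Call:
carry_out(xyz=[[1,0,30],[1,0,60],[1,0,80],[1,0,92],[1,0,103],[1,0,112],[1,0,112],[1,0,112]], twist=[0,0,0,0,0,0,0,0], claw=[0,0,0,0,0,0,0,0])

```text
time_s: 11.37
tool_pos: [572.9, -289.9, 63.9]
tool_rot: [0.0, 0.988, 0.156, 0.0]
wrist_force: [-0.9, -0.3, 0.8]
grip_width: 0.503
```

```bash
python3 go.py "[(573.4,-290,64,-72)]"; python3 -c "
from h import *
f=eyes.grab_frame('scene');crop(f,150,160,270,280,5,'pics/s9.png')"
```

```text
t 11.37 pos [ 572.9 -289.9   63.9] yawY -72.0 F [-0.9 -0.3  0.8] grip 0.503 q [-0.06  0.72  0.72  1.74 -0.58  0.91 -0.36]
(573.4, -290, 64, -72) -> [ 0.4  0.2 -0.1] tw -0.0 rows 0.0
```

View pics/s9.png

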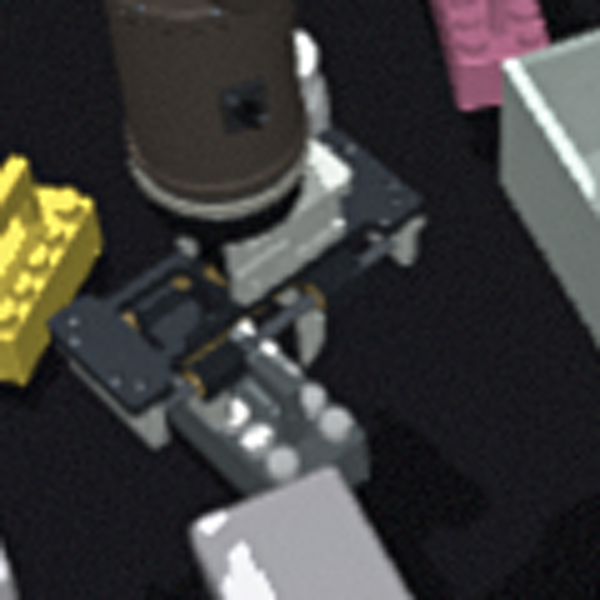

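The fingers straddle the bar of the grey carrier, with the far finger tip at crop (310,345). Next I close and lift slightly.

Call:
carry_out(xyz=[[0,0,0],[0,0,0],[0,0,0],[0,0,0],[0,0,0],[0,0,0],[0,0,0],[0,0,0],[0,0,-3],[0,0,-8],[0,0,-15],[0,0,-25],[0,0,-35],[0,0,-35]], twist=[0,0,0,0,0,0,0,0,0,0,0,0,0,0], claw=[1,1,1,1,1,1,1,1,1,1,1,1,1,1])

```text
time_s: 12.58
tool_pos: [573.6, -290.6, 100.9]
tool_rot: [0.001, 0.988, 0.156, 0.001]
wrist_force: [0.5, -0.1, -3.5]
grip_width: 0.127
```

```bash
python3 go.py "[(573.4,-290,210,-72),(530,32,210,-91),(530,32,72,-91)]"; python3 -c "
from h import *
f=eyes.grab_frame('scene');crop(f,150,140,270,260,5,'pics/s10.png')"
```

```text
t 12.58 pos [ 573.6 -290.6  100.9] yawY -72.1 F [ 0.5 -0.1 -3.5] grip 0.127 q [-0.08  0.68  0.75  1.71 -0.55  0.97 -0.39]
(573.4, -290, 210, -72) -> [   0.3   -0.3 -109.1] tw -0.1 rows 2.6
(530, 32, 210, -91) -> [  58.2 -320.  -109.7] tw 18.9 rows 8.2
(530, 32, 72, -91) -> [  57.9 -320.4   28.3] tw 18.9 rows 7.8
```

View pics/s10.png

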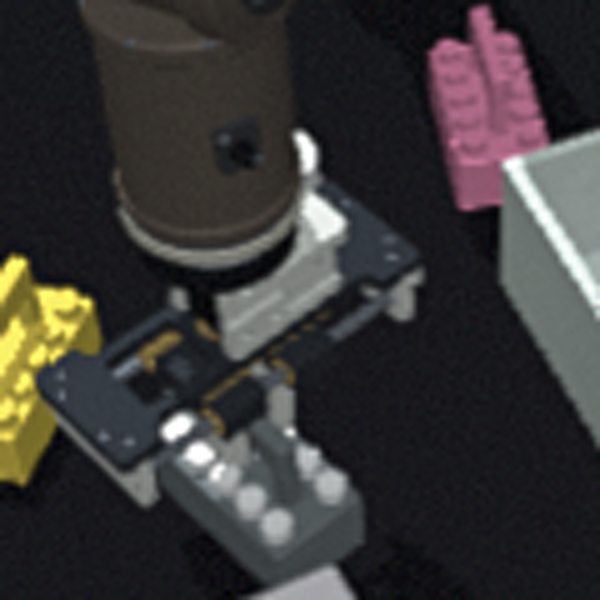

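Call:
carry_out(xyz=[[0,0,-15],[0,0,-35],[0,0,-60],[0,0,-85],[2,-10,-105],[6,-30,-112],[11,-58,-112],[17,-90,-112],[23,-125,-112],[30,-160,-112],[36,-195,-112],[42,-228,-112],[47,-257,-112],[50,-278,-112],[52,-292,-112],[53,-300,-112],[53,-300,-112],[53,-300,-112]], twist=[0,0,0,0,0,2,5,8,11,14,16,18,19,19,19,19,19,19], claw=[1,1,1,1,1,1,1,1,1,1,1,1,1,1,1,1,1,1])

```text
time_s: 14.13
tool_pos: [530.4, 11.6, 210.2]
tool_rot: [0.0, 1.0, -0.009, 0.0]
wrist_force: [0.1, -0.5, -3.4]
grip_width: 0.132
```

```bash
python3 go.py "[(530,12,210,-91),(530,12,72,-91)]"; python3 -c "
from h import *
f=eyes.grab_frame('scene');crop(f,200,20,400,220,3,'pics/s11.png')
f=eyes.grab_frame('top');crop(f,80,100,380,250,2.6,'pics/t11.png')"; python3 go.py "[(530,12,72,-91)]"
```

```text
t 14.13 pos [530.4  11.6 210.2] yawY -91.0 F [ 0.1 -0.5 -3.4] grip 0.132 q [-0.85  0.42  1.02  1.88 -0.41  1.07 -1.26]
(530, 12, 210, -91) -> [-0.4 -0.3  0.2] tw -0.0 rows 0.0
(530, 12, 72, -91) -> [ -0.4  -0.4 138.2] tw -0.0 rows 3.3
t 14.23 pos [530.5  10.6 210.3] yawY -91.2 F [-0.3 -1.  -3.2] grip 0.128 q [-0.85  0.42  1.02  1.88 -0.41  1.07 -1.26]
(530, 12, 72, -91) -> [ -0.6  -1.5 138.3] tw -0.2 rows 3.3
```

View pics/s11.png

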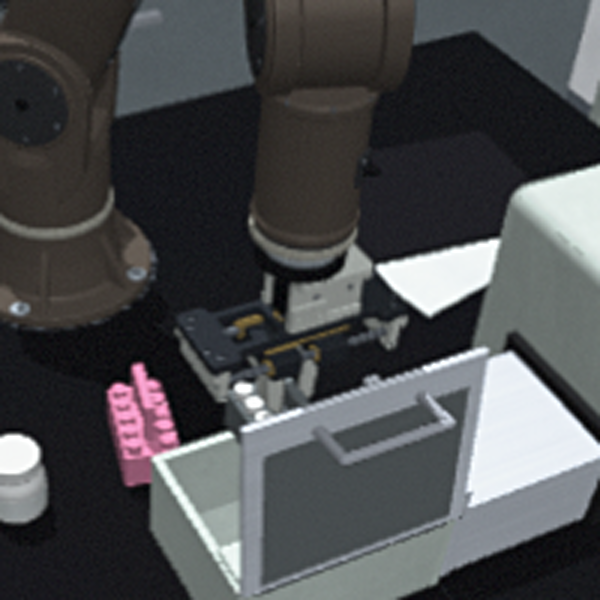

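View pics/t11.png

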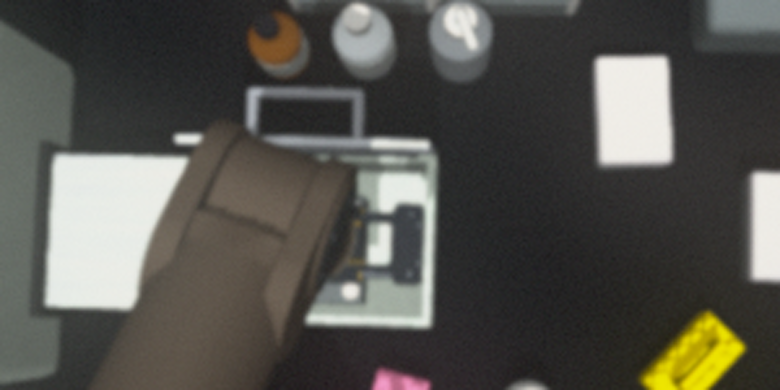

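Call:
carry_out(xyz=[[0,-1,15],[0,-1,35],[0,-1,55],[0,-1,75],[0,-1,92],[0,-1,107],[0,-1,118],[0,-1,126],[0,-1,131],[0,-1,134],[0,-1,135],[0,-1,135]], twist=[0,0,0,0,0,0,0,0,0,0,0,0], claw=[1,1,1,1,1,1,1,1,1,1,1,1])

```text
time_s: 15.23
tool_pos: [530.7, 13.1, 75.4]
tool_rot: [-0.0, 1.0, -0.009, 0.0]
wrist_force: [0.6, -0.4, -2.7]
grip_width: 0.124
```

```bash
python3 go.py "[(530,12,72,-91)]"; python3 -c "
from h import *
f=eyes.grab_frame('scene');crop(f,200,20,400,220,3,'pics/s12.png')
f=eyes.grab_frame('top');crop(f,80,100,380,250,2.6,'pics/t12.png')"; python3 go.py "[(530,12,72,-91)]"
```

```text
t 15.23 pos [530.7  13.1  75.4] yawY -91.1 F [ 0.6 -0.4 -2.7] grip 0.124 q [-0.71  0.59  0.84  2.02 -0.61  0.81 -1.09]
(530, 12, 72, -91) -> [-0.7  1.1  3.4] tw -0.1 rows 0.1
t 15.33 pos [530.8  13.2  75.6] yawY -91.0 F [-0.  -0.1 -2.4] grip 0.128 q [-0.71  0.59  0.84  2.02 -0.61  0.81 -1.09]
(530, 12, 72, -91) -> [-0.8  1.2  3.6] tw -0.0 rows 0.1
```

View pics/s12.png

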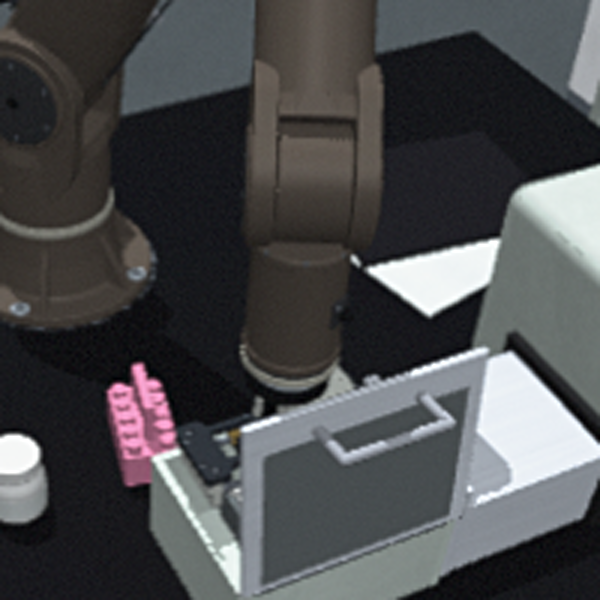

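View pics/t12.png

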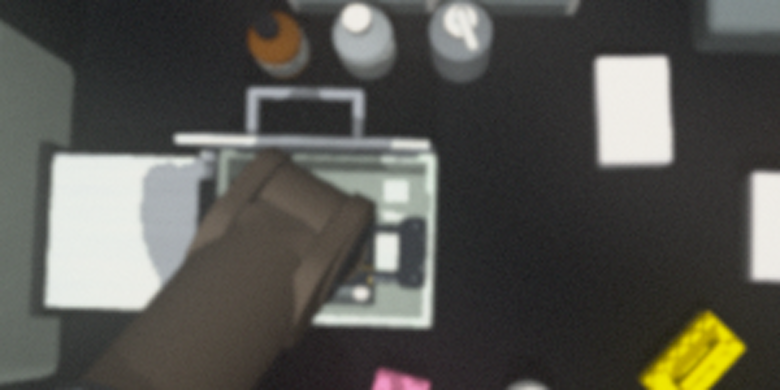

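Call:
carry_out(xyz=[[0,0,1],[0,0,2],[0,0,3],[0,0,3.6],[0,0,4.2],[0,0,4.2],[0,0,4.2]], twist=[0,0,0,0,0,0,0], claw=[1,1,1,1,1,1,1])

```text
time_s: 15.92
tool_pos: [530.3, 13.2, 71.1]
tool_rot: [-0.0, 1.0, -0.009, -0.0]
wrist_force: [-1.8, 0.3, 2.3]
grip_width: 0.129
```

Call:
carry_out(xyz=[[0,0,-0.3],[0,0,-0.3],[0,0,-0.3],[0,0,-0.3],[0,0,-0.3],[0,0,-0.3],[0,0,-10],[0,0,-25],[0,0,-45],[0,0,-65],[0,0,-90],[0,0,-110],[0,0,-110]], twist=[0,0,0,0,0,0,0,0,0,0,0,0,0], claw=[0.5,0.2,0.1,0.1,0.1,0.1,0.1,0.1,0.1,0.1,0.1,0.1,0.1])

```text
time_s: 17.0
tool_pos: [532.5, 12.5, 185.0]
tool_rot: [-0.0, 1.0, -0.009, 0.003]
wrist_force: [1.5, -0.0, -0.0]
grip_width: 0.451
```

```bash
python3 -c "
from h import *
f=eyes.grab_frame('scene');crop(f,200,20,400,220,3,'pics/s13.png')
f=eyes.grab_frame('top');crop(f,80,100,380,250,2.6,'pics/t13.png')"; python3 go.py "[(530,12,350,-91),(530,12,350,-1),(669.5,32,350,-1),(669.5,32,266,-1)]"
```

```text
t 17.1 pos [530.8  13.3 181.8] yawY -91.0 F [ 0.1  0.2 -0.2] grip 0.448 q [-0.83  0.46  0.99  1.91 -0.45  1.01 -1.23]
(530, 12, 350, -91) -> [  -0.5    1.2 -168.2] tw -0.0 rows 4.0
(530, 12, 350, -1) -> [  -0.5    1.2 -168.2] tw -90.0 rows 4.0
(669.5, 32, 350, -1) -> [ 138.6  -21.3 -167.9] tw -90.0 rows 5.2
(669.5, 32, 266, -1) -> [138.5 -21.3 -83.9] tw -90.0 rows 3.9
```

View pics/s13.png

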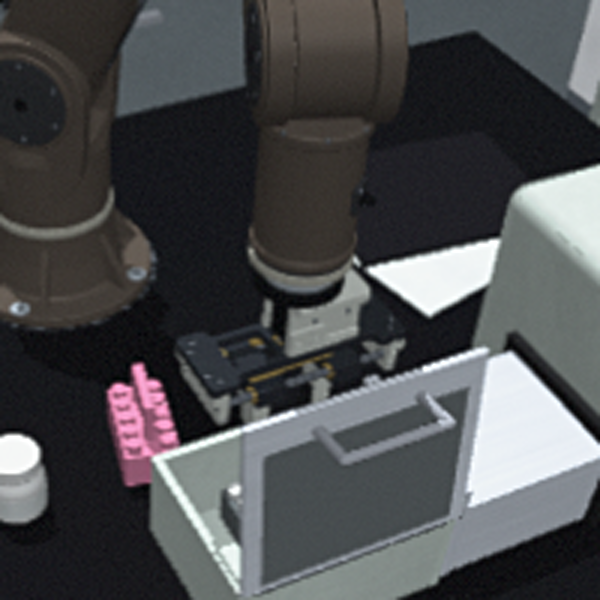

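View pics/t13.png

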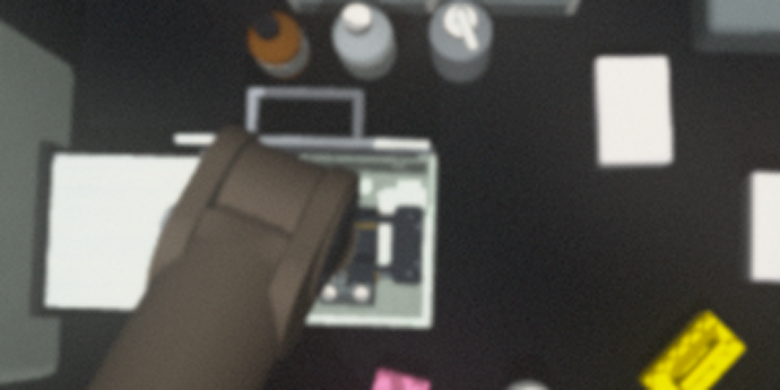

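Call:
carry_out(xyz=[[0,0,-30],[0,0,-65],[0,0,-100],[0,0,-135],[0,0,-160],[0,0,-168],[5,-1,-168],[12,-2,-168],[24,-4,-168],[40,-6,-168],[60,-9,-168],[80,-12,-168],[100,-15,-168],[118,-18,-168],[130,-20,-168],[140,-20,-168],[140,-20,-168]], twist=[0,0,-6,-13,-20,-27,-34,-41,-48,-55,-62,-69,-76,-83,-90,-90,-90], claw=[0.5,0.5,0.5,0.5,0.5,0.5,0.5,0.5,0.5,0.5,0.5,0.5,0.5,0.5,0.5,0.5,0.5])

```text
time_s: 18.52
tool_pos: [671.6, 30.7, 346.7]
tool_rot: [-0.001, 0.713, 0.701, -0.001]
wrist_force: [-0.4, 0.2, -0.7]
grip_width: 0.253
```

```bash
python3 -c "
from h import *
f=eyes.grab_frame('scene');crop(f,200,20,400,220,3,'pics/s14.png')
f=eyes.grab_frame('top');crop(f,80,100,380,250,2.6,'pics/t14.png')"; python3 go.py "[(671,31,350,-1),(671,31,266,-1)]"
```

```text
t 18.62 pos [670.3  30.3 347.6] yawY -1.1 F [-0.7 -0.4  0. ] grip 0.249 q [-0.52  0.5   0.68  1.28 -0.31  1.46  0.11]
(671, 31, 350, -1) -> [ 0.7  0.6 -2.4] tw -0.1 rows 0.1
(671, 31, 266, -1) -> [ 0.8  0.8 81.6] tw -0.1 rows 2.0
```

View pics/s14.png

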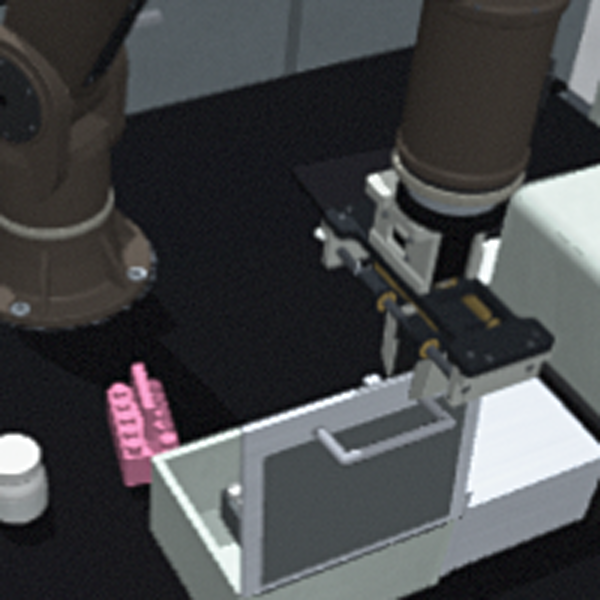

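View pics/t14.png

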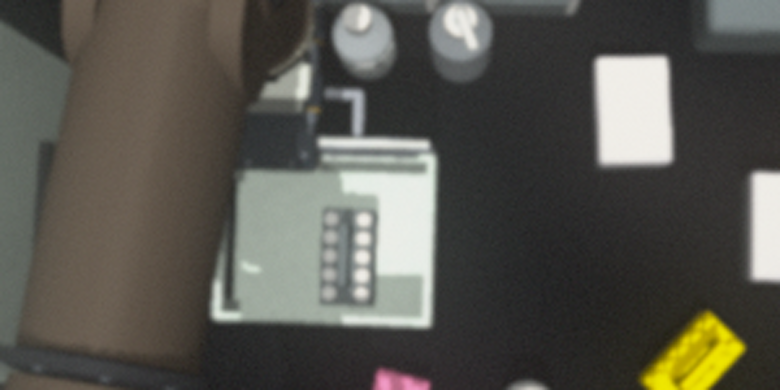

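The carrier stands upright inside the box, with its caps at crop (348,255) and margin all round. Now I take the handle again.

Call:
carry_out(xyz=[[0,1,15],[0,1,35],[0,1,52],[0,1,66],[0,1,76],[0,1,83],[0,1,83],[0,1,83],[0,1,83],[0,1,83],[0,1,83],[0,1,83]], twist=[0,0,0,0,0,0,0,0,0,0,0,0], claw=[0.5,0.5,0.5,0.5,0.5,0.5,0.5,1,1,1,1,1])

```text
time_s: 19.62
tool_pos: [671.7, 30.5, 266.9]
tool_rot: [0.0, 0.714, 0.701, 0.0]
wrist_force: [-3.3, 0.3, 5.3]
grip_width: 0.095
```

```bash
python3 - <<'E'
from go import *
plan()
s,R=st();p=s["tool_pos"]
r=np.hypot(168,50);phi=np.arctan2(50,168)
# hinge from shut grasp (475.5, z160): x_h = 475.5+168
th0=np.arccos(-(p[0]-643.5)/r)-phi;print("theta est",th0)
for th in np.arange(1.4,-.06,-.1):
    dx=r*(np.cos(phi+th0)-np.cos(phi+th));dz=r*(np.sin(phi+th)-np.sin(phi+th0))
    print(round(th,2),"tool y",round(dx,1),"tool z",round(-dz,1))
E
python3 -c "
from h import *
f=eyes.grab_frame('scene');crop(f,200,20,400,220,3,'pics/s15.png')"
```

```text
t 19.62 pos [671.7  30.5 266.9] yawY -1.1 F [-3.3  0.3  5.3] grip 0.095 q [-0.52  0.54  0.65  1.42 -0.33  1.29  0.14]
theta est 1.44335289410991
1.4 tool y -7.5 tool z -1.1
1.3 tool y -25.0 tool z -2.3
1.2 tool y -42.5 tool z -1.7
1.1 tool y -59.9 tool z 0.6
1.0 tool y -76.9 tool z 4.6
0.9 tool y -93.5 tool z 10.3
0.8 tool y -109.4 tool z 17.6
0.7 tool y -124.5 tool z 26.5
0.6 tool y -138.7 tool z 36.9
0.5 tool y -151.7 tool z 48.6
0.4 tool y -163.5 tool z 61.5
0.3 tool y -174.0 tool z 75.6
0.2 tool y -183.0 tool z 90.6
0.1 tool y -190.4 tool z 106.5
-0.0 tool y -196.2 tool z 123.0
```

View pics/s15.png

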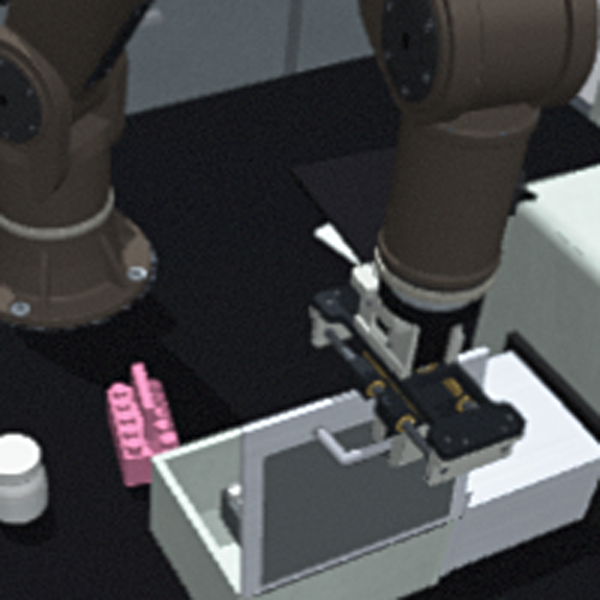

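Call:
carry_out(xyz=[[0,-8,-1],[0,-16,-2],[0,-25,-2],[0,-34,-2],[0,-43,-1.5],[0,-51,-0.5],[0,-60,0.5],[0,-69,2.5],[0,-77,4.5],[0,-85,7.5],[0,-93,10.5],[0,-101,14],[0,-109,17.5],[0,-117,22],[0,-124,26.5],[0,-124,26.5]], twist=[0,0,0,0,0,0,0,0,0,0,0,0,0,0,0,0], claw=[1,1,1,1,1,1,1,1,1,1,1,1,1,1,1,1])

```text
time_s: 21.0
tool_pos: [545.2, 33.0, 238.0]
tool_rot: [-0.001, 0.713, 0.701, -0.001]
wrist_force: [-1.1, 0.2, -4.5]
grip_width: 0.098
```

```bash
python3 go.py "[]"; python3 -c "
from h import *
f=eyes.grab_frame('scene');crop(f,200,20,400,220,3,'pics/s16.png')"
```

```text
t 21.0 pos [545.2  33.  238. ] yawY -1.0 F [-1.1  0.2 -4.5] grip 0.098 q [-0.67  0.33  0.68  1.79 -0.23  1.1   0.07]
```

View pics/s16.png

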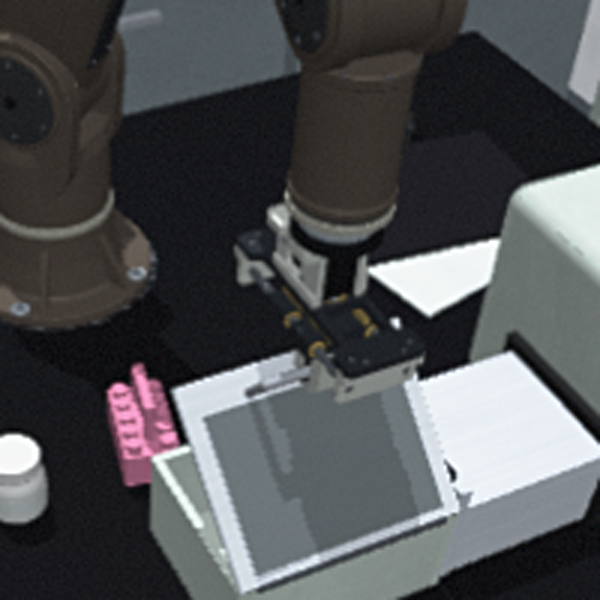

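Call:
carry_out(xyz=[[0,-7,5],[0,-14,10.4],[0,-21,16],[0,-27,22],[0,-33,28.5],[0,-39,35],[0,-44,42],[0,-49,49],[0,-54,56.5],[0,-58,64],[0,-62,72],[0,-65.5,80],[0,-68,87],[0,-69.5,93],[0,-70.5,97],[0,-71,99],[0,-71,99]], twist=[0,0,0,0,0,0,0,0,0,0,0,0,0,0,0,0,0], claw=[1,1,1,1,1,1,1,1,1,1,1,1,1,1,1,1,1])

```text
time_s: 22.47
tool_pos: [474.3, 34.3, 138.8]
tool_rot: [-0.002, 0.713, 0.701, -0.002]
wrist_force: [-4.3, 3.0, -3.2]
grip_width: 0.096
```

```bash
python3 go.py "[]"; python3 -c "
from h import *
f=eyes.grab_frame('scene');crop(f,200,20,400,220,3,'pics/s17.png')"
```

```text
t 22.47 pos [474.3  34.3 138.8] yawY -1.0 F [-4.3  3.  -3.2] grip 0.096 q [-0.68  0.34  0.64  2.07 -0.27  0.82  0.1 ]
```

View pics/s17.png

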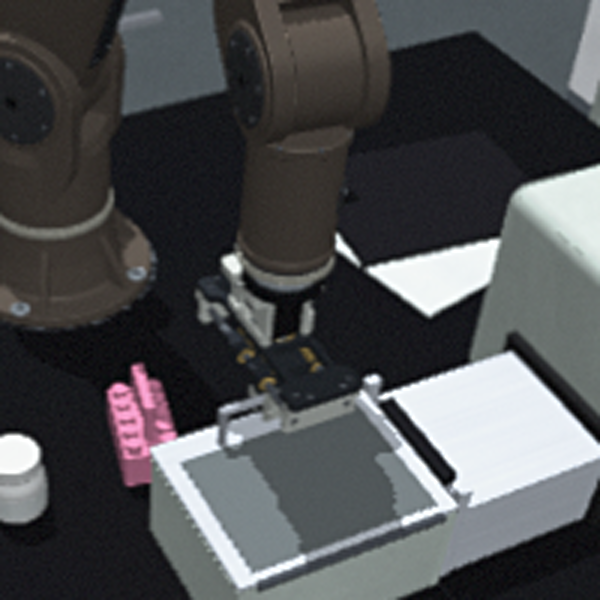

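Call:
carry_out(xyz=[[0,0,1],[0,0,2],[0,0,3],[0,0,3],[0,0,3]], twist=[0,0,0,0,0], claw=[1,1,1,1,1])

```text
time_s: 22.93
tool_pos: [474.4, 34.3, 137.6]
tool_rot: [-0.002, 0.714, 0.701, -0.001]
wrist_force: [-16.4, 3.3, 30.5]
grip_width: 0.097
```

Call:
carry_out(xyz=[[0,0,-1],[0,0,-2],[0,0,-2],[0,0,-2],[0,0,-2],[0,0,-2],[0,0,-2],[0,0,-12],[0,0,-30],[0,0,-55],[0,0,-85],[0,0,-110],[-35,-10,-120],[-70,-20,-120],[-100,-30,-120],[-120,-40,-120],[-120,-40,-120],[-120,-40,-120]], twist=[0,0,0,0,0,0,0,0,0,0,0,0,0,0,0,0,0,0], claw=[1,0.2,-0.2,-0.2,-0.2,-0.2,-0.2,-0.2,-0.2,-0.2,-0.2,-0.2,-0.2,-0.2,-0.2,-0.2,-0.2,-0.2])

```text
time_s: 24.43
tool_pos: [434.3, -86.1, 258.2]
tool_rot: [0.0, 0.715, 0.7, 0.001]
wrist_force: [0.5, 1.0, -0.6]
grip_width: 0.599
```

```bash
python3 go.py "[]"; python3 -c "
from h import *
f=eyes.grab_frame('scene');crop(f,230,130,410,245,4.4,'pics/s18.png')
f=eyes.grab_frame('top');crop(f,90,90,390,260,2.6,'pics/t18.png')"
```

```text
t 24.43 pos [434.3 -86.1 258.2] yawY -1.2 F [ 0.5  1.  -0.6] grip 0.599 q [-0.63  0.1   0.78  1.99 -0.08  1.08  0.17]
```

View pics/s18.png

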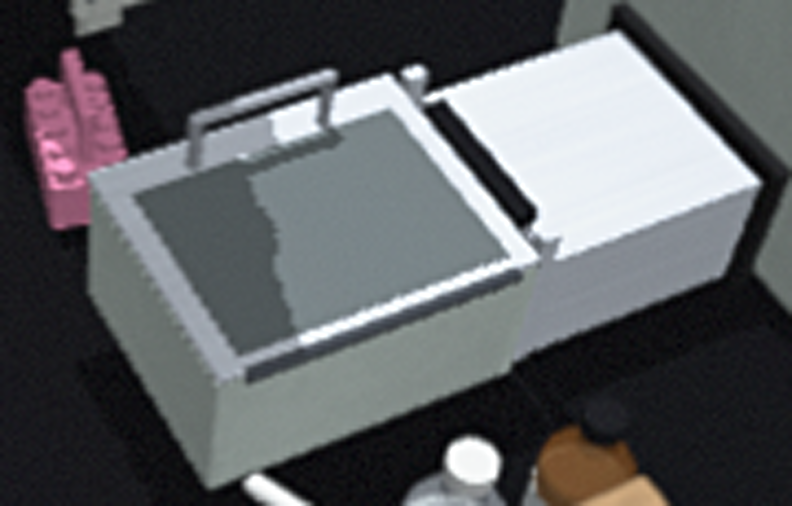

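View pics/t18.png

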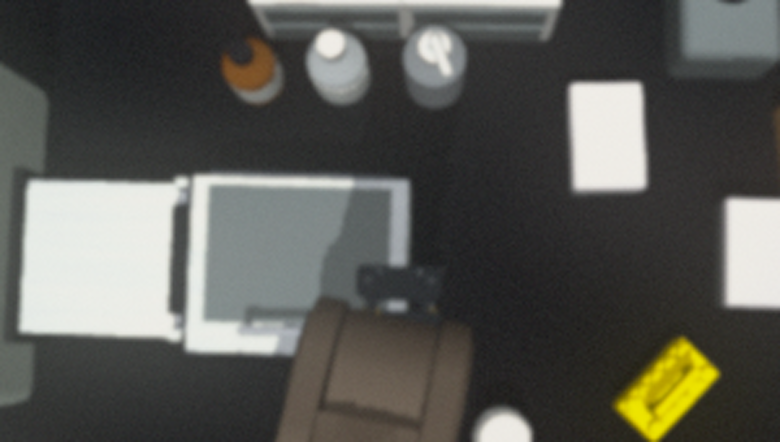

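The lid corners at crop (92,175), (388,75), (540,260) and (225,378) and the handle ends match the first shut picture. The gate bar sits lower than at the start, and the arm is clear.

```bash
python3 -c "
from workcell import hand_in
print(hand_in())"
```

```text
the job is handed in; nothing more can be done
None
```

The carrier is in the pass box, the lid is shut and the job was handed in at about 24.5 s. The hand-in gives no verdict.

1. **Gate:** I pressed the bar down to a rigid stop at z = 122.1 mm with about 23 N, which is the height given for a shut gate.
2. **Lid open:** I gripped the handle and raised the lid to about 1.44 rad, judged from the handle's position. It stayed there after I let go.
3. **Carrier:** I set the grey carrier on the box floor and felt contact at the expected height. After release, the top view showed it upright, clear of the walls.
4. **Lid shut:** I lowered the lid by its handle to a firm stop, where the force rose to 30 N with about 1 mm more travel.

**Last checks:** in the scene view the lid and handle matched their starting pixels, and the gate bar was still down. The other things looked unmoved where visible. I compared those by eye only, and the arm partly hid the view near the robot. The arm was clear, with about 1 N on the wrist.

**Disagreements:**
- The two cameras differed by up to 26 mm on how far the gate was up at first. The press settled that.
- While planning I took the open lid's handle to be on the robot's side, but the pictures showed it on the far side. No move was affected.

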